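# Isolate the bench outlet box and prove it dead

## Task

Pull the fuse carrier (the plug with the flat upright grip bar) straight out of the sloped outlet box against its spring detent and set it down in the steel tray, leaving the plug with the round button in its socket. Then prove the box dead: take the tester from its stand and press its tip gently on the test plunger at the box's left as you face it, until the plunger gives under the tip, staying on it for about half a second, and then do the same on the right one. Finally put the tester back upright and fully home in its stand, and do not push the other things about.

Things in the scene. Friction and masses are not known exactly. Their poses are not given: they have to be found in the camera images.
- console: Grey outlet box, 170 mm wide, fixed. It looks like a wedge whose top panel (112 mm along the slope) falls towards the robot by 0.35 rad from level. Origin: under its middle, on the table; x level, to the rear (up the slope), y to the left, z up. Front edge of the panel 43 mm high, rear edge 81 mm.
- panel (a point): Middle of the panel's face, 62 mm above the box's origin. Site frame: z square to the panel and outwards (up, leaning 0.35 rad to the robot), x up the slope, y to the left. All five points on the box have this orientation.
- socket_left (a point): Mouth of the left socket, in the panel's face, 20 mm up the slope and 36 mm left of the panel's middle; the plug comes out along the point's z. Rectangular well 28 mm deep, about 1 mm wider than the shank all round.
- socket_right (a point): Mouth of the right socket, same as the left one, 36 mm right of the panel's middle.
- test_left (a point): Mid position of the top of the left test plunger, 9 mm above the panel, 30 mm down the slope, 42 mm left of the panel's middle. Brass pin, 12 mm diameter, square to the panel in a steel collar. The real top stands 4 to 14 mm above the panel, differing each start and per plunger: feel for it. Yields along -z from 1 N, 1.2 N per mm more; rigid after 4 mm (6 N).
- test_right (a point): The same for the right test plunger, 42 mm right of the panel's middle.
- carrier: Fuse carrier, 35-70 g: upright grip bar 14 mm (y) x 28 mm (x) x 28 mm tall on a flange 30 x 26 x 5 mm; below, a grey shank 18 x 14 x 24 mm with a wedge at the rear. Origin: underside of the flange (in the panel's face when plugged in); z up through the bar (5 to 33 mm), x up the slope. In either socket. Sprung detent: pull 10 to 20 N along z; lets go after 8 mm, clear after 25 mm.
- dummy: The other plug, in the other socket: same flange and shank, but with a round button of 20 mm diameter, 10 mm tall, in place of the bar. Origin and axes as for the carrier. Stays plugged in.
- tester: Round pen-shaped tester, 112 mm long, 60 g. Origin at its tip, z up along the pen. Steel tip of 4 mm diameter, cone, nose of 12 mm diameter to 46 mm, finger guard of 26 mm diameter at 46 to 51 mm, grip barrel of 16 mm diameter from 51 to 112 mm. It stands tip down in the stand, the guard resting on the stand's top.
- tester_tip (a point): End of the tester's steel tip (the tester's origin).
- stand: Aluminium block 56 x 56 x 50 mm, fixed, with a round hole of 17 mm diameter, 46 mm deep, in the middle of its top. Origin under its middle; with the tester home, the tip is 4 mm above the origin.
- tray: Flat open steel tray, 140 mm (x) x 190 mm (y), walls 24 mm high, walls and floor 3 mm thick, fixed. Origin under its middle.
- salve_tin: Round aluminium tin, 59 mm diameter, 28 mm high, a bystander. Origin under its middle.
- marker: Black marker pen lying behind, 132 mm long, a bystander. Origin under its middle.

How it is judged:
On the way, in this order (a step that is already met when the one before it is completed fails the run):
1. the fuse carrier has been pulled out, clear of its socket (z of carrier in the frame of panel above 0.028 m), for 0.1 s.
2. the fuse carrier lies in the tray, released and at rest (x of carrier in the frame of tray between -0.07 and 0.07 m and y of carrier in the frame of tray between -0.095 and 0.095 m and z of carrier in the frame of tray below 0.045 m and linear speed of carrier below 0.03 m/s and contact force between the fingers and carrier below 0.05 N and contact force between carrier and tray above 0.1 N), for 0.2 s.
3. the tester's tip presses on the left test plunger with at least 1.5 N (distance between tester_tip and test_left below 0.0105 m and contact force between tester and console above 1.5 N), for 0.25 s.
4. the tester's tip presses on the right test plunger with at least 1.5 N (distance between tester_tip and test_right below 0.0105 m and contact force between tester and console above 1.5 N), for 0.25 s.
At the end, for the whole second after the job is handed in: The fuse carrier lies in the tray (origin inside its outline and less than 45 mm above its underside), at rest and released; the tester stands home in its stand (tip within 6 mm of the hole's axis and less than 8 mm above the stand's underside, at most 0.12 rad off upright), at rest and released (all of step 2 and horizontal distance between tester and stand below 0.006 m and z of tester in the frame of stand below 0.008 m and angle between tester's own z axis and vertical below 0.12 rad and linear speed of tester below 0.03 m/s and contact force between the fingers and tester below 0.05 N); the robot touches nothing.
It fails at once if the plug with the round button is pulled 5 mm or more out of its socket (z of dummy in the frame of panel above 0.005 m).
It fails at once if the tester is pressed on the box with more than 12 N (contact force between tester and console above 12 N).
It fails at once if the fuse carrier falls freely from more than about 5 cm (over 1 m/s with no finger on it) (linear speed of carrier above 1 m/s and contact force between the fingers and carrier below 0.05 N).
It fails at once if the salve tin is pushed more than 30 mm (distance of salve_tin from where it was at the start of the episode above 0.03 m).
It fails at once if the marker is pushed more than 30 mm (distance of marker from where it was at the start of the episode above 0.03 m).
It also fails if it takes over 56 s, if anything falls off the work surface, if the arm or the gripper's body presses on something with over 40 N, if the wrist force passes 120 N, or if a joint passes its speed limit or range.

## Robot

A 6-joint arm with a two-finger parallel gripper is mounted at the origin on a cart in front of the work surface, level with it; the furniture and walls round the work are solid. World frame = base frame: x ahead of the robot, y to its left, z up, the work surface at z = 0. Lengths are in m, angles in rad, forces in N, time in s.
With the tool pointing down it reaches from about 0.35 to 1 m from the base axis. Payload 7.1 kg.
Tool frame: the origin (TCP) lies midway between the tips of the shut fingers; the grasp point (between the pads) lies bot.pinch_z behind it (bot.pinch_z is the distance from the TCP to the grasp point, in m); z points along the fingers, y is the line along which they close (so a half turn about z gives the same grasp; the last joint's range is limited). The gripper opens to 85 mm and grips with 20 to 120 N. Pads are 22 mm wide; open, the fingers measure 114 mm over their backs; the gripper's body (76 mm by 85 mm) begins 54 mm behind the grasp point. The pads swing forward as they close: fully open they stand 13 mm farther back than shut.
Start: joints at [1.18, 0.423, 1.63, -0, 1.089, -0.019], TCP at [0.227, 0.582, 0.231] pointing down, gripper open.
Joint ranges: [-3, 3], [-0.9, 2.11], [0.09, 2.58], [-1.31, 4.45], [0.11, 2.69], [-2.54, 2.54]. Speed limits (rad/s): [2.39, 2.39, 3.01, 3.14, 3.14, 3.14].

## Interface

Orientations are given as [roll, pitch, yaw] about the fixed x, y, z axes, in that order (R = Rz(yaw) Ry(pitch) Rx(roll)).
In Python, from rig import bot, eyes gives the robot as it stands (bot), with the cameras (eyes).
- The arm moves only by the shell command python3 jog.py FILE [FORCE], which reads ROWS from the file FILE. ROWS is a JSON list that holds a single list of rows (three levels of brackets), with 1 to 8 rows, each of 5 numbers: dx, dy, dz in fractions of the full range, 1 being 0.5 m, then a turn about the tool's z in shares of 360 degrees (1.0 is 360 degrees), then the opening from 0.0 (shut) to 1.0 (fully open); each row is the pose to reach, as a shift and turn from the pose commanded when the command began, along the tool's axes at that moment; what a row does not reach only later rows make up. A row lasts 1/8 s, in which the tool goes at most 0.0625 m and 0.188 rad, less where a joint would pass 70% of its speed; a pose out of reach is approached as far as the arm can. The fingers move at their own pace and stop on an object; FORCE is the grip in N (left out, the last holds). Time passes only in rows, so rows that do not move let the fingers close. It prints the time, the measured TCP pose, the force, the opening and the grip force at its end. A shift or turn number past 1, either way, is cut back to 1. Input that does not fit is refused with a message, and nothing moves.
- bot.sense(): the state, without advancing time (a new reading comes with each control period).
- eyes.capture(name): name is "side" or "top"; returns a dict with "img" (480x640x3 uint8, red, green, blue), "depth" (480x640 float32, m along the optical axis (not along the pixel's ray), 0 where there is no reading), "fx", "fy", "cx", "cy" (pixels), "k1" (the pictures are not rectified: a ray, as slopes to the right and down, at radius r is drawn at 1 + k1 r^2 times it, then the intrinsics apply), "camera_from_world" (4x4, takes a point from world to camera coordinates). Camera axes: x right, y down, z forward; pixel columns grow to the right and rows downward; lengths in m; the calibration is good to about 2 mm. A picture is of the moment at which its call begins.
- bot.sign_off(): hands the job in; it is judged then, once.
The state is a dict: "time_s": time; "joints": joint angles; "qd": joint speeds; "effort": joint torques, N m; "position": TCP position; "eef_rot": TCP orientation; "ft_force": force on the tool from outside, world axes, zero at the start; "wrist_torque": the same for the moment, N m; "gripper_width": opening from 0.0 (shut) to 1.0 (fully open); "grasp_force": force on a finger pad.
Only numpy, scipy, OpenCV 4.12 (cv2) and the standard library are available. Lean on these libraries where they do the work, as an engineer would, in place of code of your own. Each camera call takes 0.05 s, during which the arm holds its last target. There are 200 camera calls.

## Working session

There is one attempt and no reset: what is moved stays moved. The work goes in short steps, Python scripts to look and compute and a shell command to move; the robot and the scene stay as the last step left them, time stands still between calls to the robot, and variables do not carry over. Pictures are saved under pics/ and viewed, at most 10 in all, crops included, and the job is handed in when it is done.

```bash
ls; mkdir -p pics
python3 - <<'E'
from rig import bot, eyes
import cv2,numpy as np
print(bot.sense(), bot.pinch_z)
for n in ("side","top"):
    c=eyes.capture(n); np.savez(f"{n}0.npz",**c); cv2.imwrite(f"pics/{n}0.png",c["img"][:,:,::-1])
    print(n,c["fx"],c["fy"],c["cx"],c["cy"],c["k1"],c["camera_from_world"].round(3).tolist())
E
```

```text
jog.py
pics
rig.py
  5 jog.py
  3 rig.py
  8 total
{'time_s': 0.0, 'joints': array([ 1.17998934e+00,  4.23841276e-01,  1.63074113e+00,  1.56118361e-05,
        1.08859778e+00, -1.90223312e-02]), 'qd': array([-8.08757025e-05, -7.18330279e-04, -8.41113422e-04, -2.19987575e-04,
       -8.10909758e-04,  1.91211508e-04]), 'effort': array([-4.62308999e-04, -5.57404554e+01, -2.81728810e+01,  2.24538553e-05,
        7.58266251e-03,  3.01626858e-05]), 'position': array([0.22681491, 0.58177341, 0.23052534]), 'eef_rot': array([-3.14000567e+00, -4.40144130e-05,  2.76980072e+00]), 'ft_force': array([-0.96648333,  0.31024691, -0.22751333]), 'wrist_torque': array([ 0.02881924,  0.01530133, -0.0310428 ]), 'grasp_force': 0.0, 'gripper_width': 0.9982423605743463} 0.0187
side 543.5732444780894 543.5732444780894 319.65346490717417 240.82298547658644 -0.03923368136836602 [[-0.958, -0.286, -0.007, 0.613], [-0.127, 0.448, -0.885, 0.111], [0.256, -0.847, -0.465, 0.79], [0.0, 0.0, 0.0, 1.0]]
top 483.219896019642 483.219896019642 328.5978578849451 232.66349996639389 -0.028985264018542754 [[-0.02, -1.0, 0.02, 0.049], [-0.988, 0.017, -0.151, 0.658], [0.151, -0.022, -0.988, 0.83], [0.0, 0.0, 0.0, 1.0]]
```

View pics/top0.png

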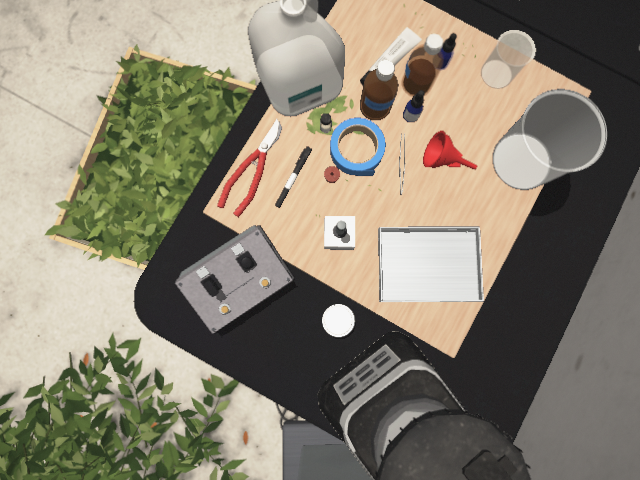

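View pics/side0.png

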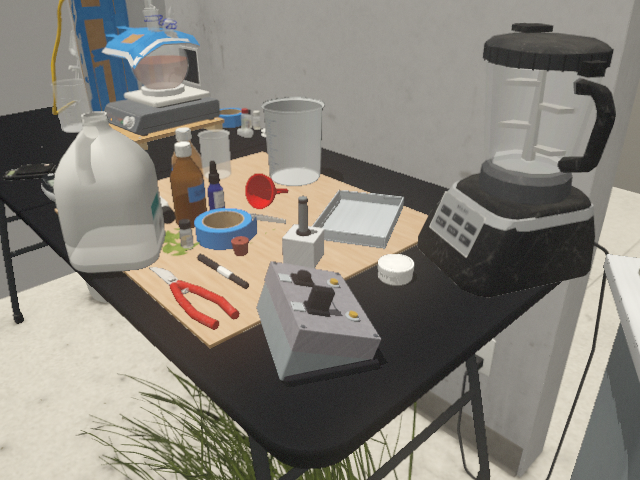

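```bash
cat > h.py <<'E'
import numpy as np, cv2
from scipy.optimize import least_squares
def load(n): 
    return dict(np.load(n+".npz"))
def ray(c,u,v):
    d=np.array([(u-c["cx"])/c["fx"],(v-c["cy"])/c["fy"]]); s=d.copy()
    for _ in range(20): s=d/(1+c["k1"]*(s@s))
    T=c["camera_from_world"];R=T[:3,:3]
    o=-R.T@T[:3,3]; r=R.T@np.r_[s,1]
    return o,r            # r scaled to unit optical depth
def proj(c,P):
    p=(c["camera_from_world"]@np.r_[P,1])[:3]; s=p[:2]/p[2]; s=s*(1+c["k1"]*(s@s))
    return s*c["fx"]+[c["cx"],c["cy"]]
def atz(c,u,v,z):
    o,r=ray(c,u,v); return o+r*(z-o[2])/r[2]
def dep(c,u,v):
    o,r=ray(c,u,v); return o+r*c["depth"][int(round(v)),int(round(u))]
def tri(c1,p1,c2,p2):
    f=lambda P:np.r_[proj(c1,P)-p1,proj(c2,P)-p2]
    s=least_squares(f,[.6,.1,.05]); return s.x,np.abs(s.fun).max()
E
python3 - <<'E'
from h import *
import cv2
t=cv2.imread("pics/top0.png");s=cv2.imread("pics/side0.png")
k=dict(fx=3,fy=3,interpolation=cv2.INTER_CUBIC)
def cr(i,x,y,w,h): return cv2.resize(i[y:y+h,x:x+w],None,**k)
o=np.zeros((600,800,3),np.uint8)
for im,x,y,w,h,X,Y in [(t,170,222,130,120,0,0),(s,252,258,133,120,400,0),(t,300,195,80,80,0,360),(s,265,192,80,80,250,360)]:
    a=cr(im,x,y,w,h); o[Y:Y+a.shape[0],X:X+a.shape[1]]=a
cv2.imwrite("pics/crop1.png",o)
T=load("top0")
for n,u,v in [("tray",430,265),("stand",328,220),("tin",338,320),("panel",244,285)]:print(n,dep(T,u,v).round(3))
c=load("side0")
for n,u,v in [("blendertop",548,45),("blendertop",531,30),("blender base",450,230),("base far",590,290)]:print(n,dep(c,u,v).round(3))
E
```

```text
tray [ 0.599 -0.155  0.009]
stand [0.681 0.038 0.055]
tin [0.501 0.022 0.027]
panel [0.566 0.189 0.056]
blendertop [ 0.324 -0.018  0.366]
blendertop [ 0.344 -0.094  0.376]
blender base [ 0.424 -0.018  0.075]
base far [-0.125 -1.307 -0.746]
```

View pics/crop1.png

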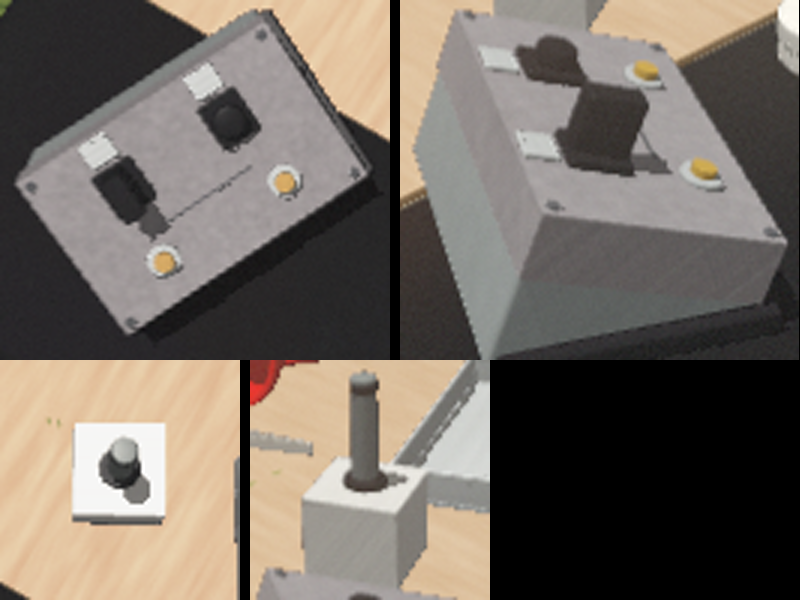

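```bash
cat >> h.py <<'E'
def Rz(a): return np.array([[np.cos(a),-np.sin(a),0],[np.sin(a),np.cos(a),0],[0,0,1]])
A=.35; RP=np.array([[np.cos(A),0,-np.sin(A)],[0,1,0],[np.sin(A),0,np.cos(A)]])
def panel(q,p):  # console pose (x,y,yaw), point in panel frame -> world
    return np.r_[q[:2],0]+Rz(q[2])@(np.r_[0,0,.062]+RP@np.asarray(p,float))
E
python3 - <<'E'
from h import *
T=load("top0");S=load("side0")
scr=dict(RL=((180.3,284.7),(303,326.3)),RR=((257.3,233.7),(274.7,263)),FR=((288.3,279.7),(337.7,273.7)),FL=((214,329.7),(376,335.3)))
sg=dict(RL=(1,1),RR=(1,-1),FR=(-1,-1),FL=(-1,1))
for k,(a,b) in scr.items(): print(k,*[x.round(4) if hasattr(x,'round') else x for x in tri(T,a,S,b)])
def f(p):
    r=[]
    for k,(a,b) in scr.items():
        P=panel(p[:3],[sg[k][0]*p[3],sg[k][1]*p[4],.0]); r+=[*(proj(T,P)-a),*(proj(S,P)-b)]
    return np.array(r)
s=least_squares(f,[.58,.2,.6,.05,.078]);q=s.x;print("console",q.round(4),s.fun.round(1)); np.save("q.npy",q[:3])
for n,a,b in [("L",(224.7,309.3),(353.7,314)),("R",(265,282.7),(334.3,281.3)),("tester top",(341,224),(303,197.5))]:
    P,e=tri(T,a,S,b); print(n,P.round(4),round(e,1),"panel frame",(RP.T@(Rz(-q[2])@(P-np.r_[q[:2],0])-[0,0,.062])).round(4))
for x in (.05,-.05):
  for y in (0.06,-.06,0): 
    P=panel(q,[x,y,0]);u=proj(T,P);D=dep(T,*u);print("plane res",(RP.T@(Rz(-q[2])@(D-P))).round(4)[2],end=' ')
print()
for z in (0.005,.01,.033): print(proj(T,panel(q,[.02,.036,z])).round(1),proj(S,panel(q,[.02,.036,z])).round(1))
print("stand top corners",[atz(T,300+u/3,195+(v-360)/3,.05).round(4)[:2].tolist() for u,v in[(75,424),(165,424),(165,516),(74,514)]])
print("tray corners",[atz(T,u,v,.024).round(3)[:2].tolist() for u,v in [(380,228),(479,228),(481,300),(381,300)]])
# obstacle blender: depth points
for n,C in(("T",T),("S",S)):
  for z0,z1 in((.03,.15),(.15,.25),(.25,.34),(.34,.45)):
    v,u=np.mgrid[0:480:3,0:640:3]; P=np.array([dep(C,a,b) for a,b in zip(u.ravel(),v.ravel()) if C["depth"][b,a]>0])
    m=(P[:,2]>z0)&(P[:,2]<z1)&(P[:,0]<.48)&(P[:,0]>.1)&(abs(P[:,1])<.35)
    if m.any(): print(n,z0,np.percentile(P[m],[1,99],axis=0).round(3).tolist(),m.sum())
E
```

```text
RL [0.5703 0.2962 0.0777] 1.5966
RR [0.6566 0.1634 0.0773] 1.2188
FR [0.5765 0.1115 0.0426] 0.9228
FL [0.4909 0.2441 0.0429] 1.2962
console [0.5733 0.2046 0.575  0.0505 0.0789] [-0.9 -1.6  1.1 -0.7 -0.9 -1.1  1.2 -0.8 -0.8 -0.9  0.7 -0.8 -1.  -1.1
  1.1 -0.6]
L [0.5256 0.2231 0.0546] 0.8 panel frame [-0.0306  0.0415  0.0033]
R [0.5711 0.1522 0.0545] 0.8 panel frame [-0.0311 -0.0427  0.0033]
tester top [0.6622 0.0174 0.1191] 0.0 panel frame [-0.006  -0.2055  0.063 ]
plane res -0.0014 plane res 0.0018 plane res 0.001 plane res -0.0004 plane res 0.0011 plane res -0.0003 
[210.6 284. ] [318.5 305.7]
[210.5 284.7] [319.8 302.4]
[210.2 288. ] [325.7 287.1]
stand top corners [[0.6886, 0.0429], [0.6877, -0.012], [0.6313, -0.0104], [0.6334, 0.0445]]
tray corners [[0.67, -0.061], [0.666, -0.249], [0.531, -0.243], [0.535, -0.058]]
T 0.03 [[0.237, -0.348, 0.032], [0.467, 0.051, 0.146]] 1140
T 0.15 [[0.265, -0.349, 0.151], [0.391, -0.02, 0.249]] 260
T 0.25 [[0.295, -0.35, 0.251], [0.404, -0.011, 0.34]] 98
T 0.34 [[0.338, -0.167, 0.343], [0.403, -0.011, 0.383]] 878
S 0.03 [[0.142, -0.336, 0.031], [0.464, 0.058, 0.148]] 1677
S 0.15 [[0.137, -0.343, 0.151], [0.387, 0.024, 0.249]] 827
S 0.25 [[0.139, -0.34, 0.251], [0.397, 0.028, 0.339]] 1032
S 0.34 [[0.155, -0.347, 0.34], [0.4, -0.001, 0.408]] 880
```

```bash
cat >> h.py <<'E'
def rel(target,phi=None):
    "shift in tool axes + turn (about tool z) from present pose; phi = wanted angle of closing line"
    from rig import bot, eyes
    s=bot.sense(); R=Rz(s["eef_rot"][2])@np.diag([1,-1,-1.])
    d=R.T@(np.asarray(target)-s["position"]); p=s["eef_rot"][2]-np.pi/2
    t=0 if phi is None else -((phi-p+np.pi/2)%np.pi-np.pi/2)
    print("rel",d.round(4),"turn",round(t,3),"dist",np.linalg.norm(d).round(3),"joints",s["joints"].round(4).tolist(),"pos",s["position"].round(4),"ft",s["ft_force"].round(2),"rot",s["eef_rot"].round(3)); return d,t
Q=np.load("q.npy") if __import__("os").path.exists("q.npy") else None
GR=lambda: panel(Q,[.02,.036,.028])-[0,0,.0187]
E
python3 - <<'E'
from h import *
g=GR();print(g); rel(g+[0,0,.08],Q[2]+np.pi/2)
E
```

```text
[0.5614282  0.23977697 0.07646039]
rel [-0.436  -0.1971  0.0741] turn -0.947 dist 0.484 joints [1.18, 0.4238, 1.6306, 0.0, 1.0886, -0.019] pos [0.2268 0.5818 0.2306] ft [-0.45 -0.53  0.29] rot [-3.14 -0.    2.77]
```

Careful with the scale: shifts go in shares of 0.5 m and turns go in shares of 360 degrees. That gives: -0.436 m is -0.872, -0.39 m is -0.78, -0.947 rad is -0.1507.

```bash
echo '[[[-0.11,-0.05,0,-0.0191,0.6],[-0.22,-0.1,0,-0.0382,0.6],[-0.33,-0.15,0.02,-0.0573,0.6],[-0.44,-0.2,0.05,-0.0764,0.6],[-0.55,-0.25,0.08,-0.0955,0.6],[-0.66,-0.3,0.11,-0.1146,0.6],[-0.78,-0.35,0.13,-0.1337,0.6],[-0.872,-0.394,0.148,-0.1507,0.6]]]' > rows.txt && python3 jog.py rows.txt 80
python3 -c "
from h import *
rel(GR(),Q[2]+np.pi/2)"
```

```text
time_s: 1.1
position: [0.563, 0.2385, 0.1567]
eef_rot: [3.142, -0.0, -2.563]
ft_force: [0.1, 0.5, -1.3]
gripper_width: 0.603
grasp_force: 0.0
rel [0.0006 0.0019 0.0802] turn 0.003 dist 0.08 joints [0.3813, 0.4946, 1.7121, -0.0, 0.9352, -1.7678] pos [0.563  0.2385 0.1567] ft [ 0.12  0.45 -1.3 ] rot [ 3.142 -0.    -2.563]
```

Scaled: 0.079 m is 0.158, 0.07 m is 0.14.

```bash
echo '[[[0,0.004,0.08,0,0.6],[0,0.004,0.12,0,0.6],[0,0.004,0.14,0,0.6],[0,0.004,0.158,0,0.6],[0,0.004,0.158,0,0.6]]]' > rows.txt && python3 jog.py rows.txt 80
python3 - <<'E'
from h import *
from rig import bot, eyes
rel(GR(),Q[2]+np.pi/2)
o=np.zeros((450,800,3),np.uint8)
for i,(n,x,y) in enumerate((("top",150,220),("side",255,215))):
    c=eyes.capture(n); o[:,400*i:400*i+400]=cv2.resize(c["img"][y:y+150,x:x+133,::-1],(400,450),interpolation=cv2.INTER_CUBIC)
cv2.imwrite("pics/grip1.png",o)
E
```

```text
time_s: 1.72
position: [0.5603, 0.2426, 0.0784]
eef_rot: [3.142, -0.0, -2.565]
ft_force: [0.6, -0.1, 0.2]
gripper_width: 0.599
grasp_force: 0.0
rel [ 0.0006 -0.0029  0.0019] turn 0.001 dist 0.004 joints [0.389, 0.6052, 1.7458, 0.0, 0.7908, -1.7579] pos [0.5603 0.2426 0.0784] ft [ 0.62 -0.15  0.18] rot [ 3.142 -0.    -2.565]
```

View pics/grip1.png

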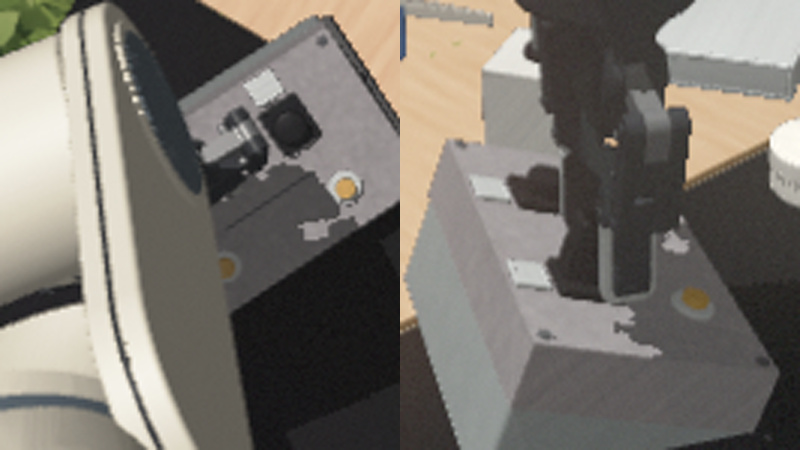

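Scaled: -0.003 m is -0.006, 0.001 m is 0.002.

```bash
echo '[[[0,-0.006,0.002,0,0.6],[0,-0.006,0.002,0,0.05],[0,-0.006,0.002,0,0.05],[0,-0.006,0.002,0,0.05],[0,-0.006,0.002,0,0.05],[0,-0.006,0.002,0,0.05]]]' > rows.txt && python3 jog.py rows.txt 100
python3 - <<'E'
from h import *
z=panel(Q,[0,0,1])-panel(Q,[0,0,0]); g=GR()
d,t=rel(g+.012*z); d,t=rel(g+.045*z)
E
```

```text
time_s: 2.58
position: [0.5621, 0.2398, 0.0778]
eef_rot: [3.141, 0.0, -2.566]
ft_force: [-2.6, 1.5, 5.5]
gripper_width: 0.141
grasp_force: 98.1
rel [ 0.0047  0.0003 -0.01  ] turn 0 dist 0.011 joints [0.3836, 0.6066, 1.7448, 0.0005, 0.7901, -1.7627] pos [0.5621 0.2398 0.0778] ft [-2.59  1.48  5.53] rot [ 3.141  0.    -2.566]
rel [ 0.016   0.0003 -0.041 ] turn 0 dist 0.044 joints [0.3836, 0.6066, 1.7448, 0.0005, 0.7901, -1.7627] pos [0.5621 0.2398 0.0778] ft [-2.59  1.48  5.53] rot [ 3.141  0.    -2.566]
```

Scaled: -0.034 m is -0.068, -0.0282 m is -0.0564.

```bash
echo '[[[0.0028,0,-0.0076,0,0.05],[0.0054,0,-0.015,0,0.05],[0.0082,0,-0.0226,0,0.05],[0.011,0,-0.03,0,0.05],[0.0138,0,-0.0376,0,0.05],[0.0172,0,-0.047,0,0.05],[0.0206,0,-0.0564,0,0.05],[0.0246,0,-0.068,0,0.05]]]' > rows.txt && python3 jog.py rows.txt
python3 - <<'E'
from h import *
from rig import bot, eyes
rel(GR());
E
```

```text
time_s: 3.58
position: [0.5521, 0.2325, 0.1119]
eef_rot: [-3.141, 0.0, -2.566]
ft_force: [-0.1, -0.1, -1.1]
gripper_width: 0.141
grasp_force: 99.6
rel [-0.0118  0.001   0.0354] turn 0 dist 0.037 joints [0.3789, 0.5416, 1.7622, -0.0005, 0.8374, -1.7666] pos [0.5521 0.2325 0.1119] ft [-0.09 -0.08 -1.09] rot [-3.141  0.    -2.566]
```

Run:
```python
from h import *
rel([.54,.225,.145]);rel([.545,.20,.20]);rel([.61,-.12,.20]); print(Rz(.3)@[0,0,0])
J=np.array([[.4238,1.6306],[.4946,1.7121],[.6052,1.7458],[.6066,1.7448],[.5416,1.7622]])
P=np.array([[.2268,.5818,.2306],[.563,.2385,.1567],[.5603,.2426,.0784],[.5621,.2398,.0778],[.5521,.2325,.1119]])
r=np.hypot(P[:,0],P[:,1]);
f=lambda p:np.r_[p[0]+p[1]*np.sin(J[:,0])+p[2]*np.sin(J.sum(1))-r,p[3]+p[1]*np.cos(J[:,0])+p[2]*np.cos(J.sum(1))-P[:,2]]
s=least_squares(f,[0,.45,.45,.1]);print(s.x.round(3),s.fun.round(4))
```

```text
rel [ 0.0142  0.0003 -0.0331] turn 0 dist 0.036 joints [0.3789, 0.5416, 1.7622, -0.0005, 0.8374, -1.7666] pos [0.5521 0.2325 0.1119] ft [-0.09 -0.08 -1.09] rot [-3.141  0.    -2.566]
rel [ 0.0236 -0.0234 -0.0881] turn 0 dist 0.094 joints [0.3789, 0.5416, 1.7622, -0.0005, 0.8374, -1.7666] pos [0.5521 0.2325 0.1119] ft [-0.09 -0.08 -1.09] rot [-3.141  0.    -2.566]
rel [ 0.1431 -0.3273 -0.0881] turn 0 dist 0.368 joints [0.3789, 0.5416, 1.7622, -0.0005, 0.8374, -1.7666] pos [0.5521 0.2325 0.1119] ft [-0.09 -0.08 -1.09] rot [-3.141  0.    -2.566]
[0. 0. 0.]
[0.022 0.441 0.474 0.05 ] [-0.0015  0.0011 -0.0009 -0.0011  0.0024  0.0007 -0.0004  0.0005  0.0006
 -0.0015]
```

Scaled: -0.305 m is -0.61, 0.095 m is 0.19, 0.15 rad is 0.0239.

```bash
echo '[[[0.018,0,-0.044,0,0.05],[0.036,-0.01,-0.11,0,0.05],[0.07,-0.08,-0.17,0.0239,0.05],[0.11,-0.2,-0.176,0.0477,0.05],[0.15,-0.31,-0.176,0.0716,0.05],[0.19,-0.42,-0.176,0.0955,0.05],[0.22,-0.52,-0.176,0.1194,0.05],[0.26,-0.61,-0.176,0.1353,0.05]]]' > rows.txt && python3 jog.py rows.txt
python3 - <<'E'
from h import *
from rig import bot, eyes
rel([.605,-.105,.20])
o=np.zeros((300,800,3),np.uint8)
for i,n in enumerate(("top","side")):
    c=eyes.capture(n); np.savez(n+"1.npz",**c); o[:,400*i:400*i+400]=cv2.resize(c["img"][:,:,::-1],(400,300),interpolation=cv2.INTER_AREA)
cv2.imwrite("pics/tray1.png",o)
E
```

```text
time_s: 4.58
position: [0.6092, -0.096, 0.1999]
eef_rot: [-3.141, 0.001, 2.862]
ft_force: [-0.0, 1.1, -0.3]
gripper_width: 0.141
grasp_force: 99.6
rel [ 0.0016 -0.0098 -0.0001] turn 0 dist 0.01 joints [-0.1755, 0.4468, 1.6736, -0.0003, 1.0202, -1.467] pos [ 0.6092 -0.096   0.1999] ft [-0.04  1.07 -0.31] rot [-3.141e+00  1.000e-03  2.862e+00]
```

View pics/tray1.png

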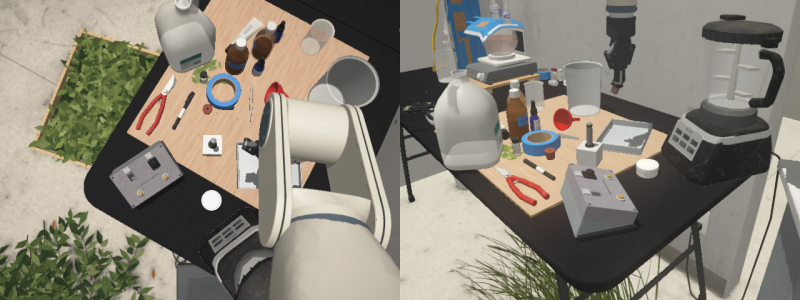

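Run:
```python
from h import *
C=load("top1")
v,u=np.mgrid[150:480:4,380:640:4]; P=np.array([dep(C,a,b) for a,b in zip(u.ravel(),v.ravel()) if C["depth"][b,a]>0])
P=P[P[:,2]>.25]
for x in np.arange(.2,.75,.05):
    m=abs(P[:,0]-x)<.025
    if m.any(): print(round(x,2),P[m,1].min().round(3),P[m,1].max().round(3),P[m,2].max().round(3))
```

```text
0.35 -0.06 -0.007 0.37
0.4 -0.096 -0.009 0.617
0.45 -0.133 -0.008 0.685
0.5 -0.141 -0.014 0.653
0.55 -0.15 -0.023 0.607
0.6 -0.16 -0.031 0.579
0.65 -0.158 -0.038 0.548
```

Scaled: 0.158 m is 0.316, 0.12 m is 0.24.

```bash
echo '[[[0.004,-0.02,0.08,0,0.05],[0.004,-0.02,0.16,0,0.05],[0.004,-0.02,0.24,0,0.05],[0.004,-0.02,0.28,0,0.05],[0.004,-0.02,0.3,0,0.05],[0.004,-0.02,0.31,0,0.05],[0.004,-0.02,0.316,0,0.05],[0.004,-0.02,0.316,0,0.05]]]' > rows.txt && python3 jog.py rows.txt
```

```text
time_s: 5.68
position: [0.6049, -0.1029, 0.0431]
eef_rot: [3.141, 0.002, 2.867]
ft_force: [-1.5, 1.6, 7.2]
gripper_width: 0.136
grasp_force: 100.8
```

Scaled: -0.17 m is -0.34, -0.15 m is -0.3.

```bash
echo '[[[0,0,0,0,0.5],[0,0,0,0,0.5],[0,0,0,0,0.5],[0,0,0,0,0.5],[0,0,-0.06,0,0.5],[0,0,-0.18,0,0.5],[0,0,-0.3,0,0.5],[0,0,-0.34,0,0.5]]]' > rows.txt && python3 jog.py rows.txt 30
python3 - <<'E'
from h import *
from rig import bot, eyes
rel([.662,.0176,.25],.3)
o=np.zeros((400,800,3),np.uint8)
for i,(n,x,y) in enumerate((("top",310,200),("side",270,180))):
    c=eyes.capture(n); np.savez(n+"2.npz",**c); o[:,400*i:400*i+400]=cv2.resize(c["img"][y:y+133,x:x+133,::-1],(400,400),interpolation=cv2.INTER_CUBIC)
cv2.imwrite("pics/tray2.png",o)
E
```

```text
time_s: 6.68
position: [0.6061, -0.1033, 0.2157]
eef_rot: [3.141, 0.006, 2.867]
ft_force: [0.2, -0.5, -1.2]
gripper_width: 0.504
grasp_force: 0.0
rel [-0.021   0.1315 -0.0343] turn 0.996 dist 0.138 joints [-0.1881, 0.423, 1.6702, -0.0, 1.0419, -1.4841] pos [ 0.6061 -0.1033  0.2157] ft [ 0.17 -0.46 -1.2 ] rot [3.141 0.006 2.867]
```

View pics/tray2.png

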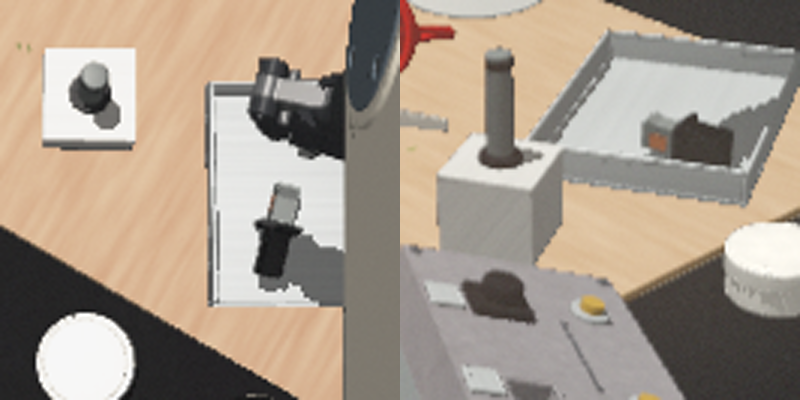

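```bash
python3 -c "
from h import *
rel([.662,.0176,.17],.575)"
```

```text
rel [-0.0213  0.1315  0.0444] turn 0.721 dist 0.14 joints [-0.1881, 0.4245, 1.6713, -0.0, 1.04, -1.4841] pos [ 0.6058 -0.1032  0.2144] ft [-0.25 -1.24  0.56] rot [3.141 0.006 2.867]
```

Scaled: 0.1315 m is 0.263, 0.11 m is 0.22, 0.721 rad is 0.1148.

```bash
echo '[[[-0.01,0.06,0,0.0286,0.5],[-0.024,0.14,0,0.0573,0.5],[-0.036,0.22,0.02,0.0859,0.5],[-0.0426,0.263,0.06,0.1148,0.5],[-0.0426,0.263,0.088,0.1148,0.5],[-0.0426,0.263,0.088,0.1148,0.5]]]' > rows.txt && python3 jog.py rows.txt
python3 -c "
from h import *
rel([.662,.0176,.07],.575)"
```

```text
time_s: 7.52
position: [0.6584, 0.0174, 0.1646]
eef_rot: [-3.137, -0.002, 2.149]
ft_force: [0.2, 0.4, 0.4]
gripper_width: 0.498
grasp_force: 0.0
rel [-0.0018  0.0031  0.0946] turn 0.003 dist 0.095 joints [0.0084, 0.5489, 1.5925, -0.0003, 1.0051, -0.5694] pos [0.6584 0.0174 0.1646] ft [0.17 0.38 0.41] rot [-3.137e+00 -2.000e-03  2.149e+00]
```

Scaled: 0.092 m is 0.184, 0.087 m is 0.174.

```bash
echo '[[[0,0,0.08,0,0.5],[0,0,0.14,0,0.5],[0,0,0.174,0,0.5],[0,0,0.184,0,0.5],[0,0,0.184,0,0.5],[0,0,0.184,0,0.5]]]' > rows.txt && python3 jog.py rows.txt
python3 -c "
from h import *
rel([.662,.0176,.07],.575)"
```

```text
time_s: 8.28
position: [0.6611, 0.0178, 0.0766]
eef_rot: [3.14, 0.001, 2.146]
ft_force: [-0.2, 0.5, 0.6]
gripper_width: 0.505
grasp_force: 0.0
rel [-0.0007  0.0006  0.0066] turn 0.0 dist 0.007 joints [0.009, 0.6646, 1.6264, -0.0, 0.8486, -0.5662] pos [0.6611 0.0178 0.0766] ft [-0.18  0.48  0.56] rot [3.140e+00 1.000e-03 2.146e+00]
```

Scaled: 0.007 m is 0.014, 0.006 m is 0.012.

```bash
echo '[[[-0.001,0.0012,0.012,0,0.5],[-0.001,0.0012,0.014,0,0.5],[-0.001,0.0012,0.014,0,0.05],[-0.001,0.0012,0.014,0,0.05],[-0.001,0.0012,0.014,0,0.05],[-0.001,0.0012,0.014,0,0.05],[-0.001,0.0012,0.014,0,0.05]]]' > rows.txt && python3 jog.py rows.txt 60
python3 - <<'E'
from h import *
from rig import bot, eyes
s=bot.sense(); np.save("grasp.npy",np.r_[s["position"],s["eef_rot"]])
d,t=rel([.662,.0176,.13]); o=s["position"]-[.662,.0176,.004]; print("tcp-tip",o)
for y in(.042,-.042):
    P=panel(Q,[-.03,y,.0]); print(P)
E
```

```text
time_s: 9.15
position: [0.6611, 0.0178, 0.0684]
eef_rot: [3.141, 0.0, 2.146]
ft_force: [0.7, -0.4, 0.3]
gripper_width: 0.169
grasp_force: 58.4
rel [-0.0006  0.0006 -0.0616] turn 0 dist 0.062 joints [0.0089, 0.6767, 1.6269, 0.0, 0.8378, -0.566] pos [0.6611 0.0178 0.0684] ft [ 0.69 -0.42  0.32] rot [3.141 0.    2.146]
tcp-tip [-0.00085556  0.00020909  0.06441436]
[0.52680741 0.22448872 0.05171307]
[0.57249292 0.15399876 0.05171307]
```

Scaled: -0.12 m is -0.24, -0.09 m is -0.18.

```bash
echo '[[[0,0,-0.06,0,0.05],[0,0,-0.12,0,0.05],[0,0,-0.18,0,0.05],[0,0,-0.24,0,0.05],[0,0,-0.24,0,0.05]]]' > rows.txt && python3 jog.py rows.txt
python3 - <<'E'
from h import *
from rig import bot, eyes
s=bot.sense()
for z in (.06,.02): d,t=rel(panel(Q,[-.03,.042,z])+[0,0,.0644],Q[2])
f=[]
c=eyes.capture("side"); np.savez("side3.npz",**c); c2=eyes.capture("top")
o=np.zeros((480,800,3),np.uint8)
for i,(c,x,y) in enumerate(((c2,300,170),(c,250,90))): o[:,400*i:400*i+400]=cv2.resize(c["img"][y:y+160,x:x+133,::-1],(400,480),interpolation=cv2.INTER_CUBIC)
cv2.imwrite("pics/test1.png",o)
tip=s["position"]-[0,0,.0644]
print(proj(c,tip),(proj(c,tip)-[250,90])*3+[400,0],"top",(proj(c,tip+[0,0,.112])-[250,90])*3+[400,0])
E
```

```text
time_s: 9.78
position: [0.6626, 0.0178, 0.1908]
eef_rot: [3.138, 0.003, 2.146]
ft_force: [0.5, 0.4, 0.2]
gripper_width: 0.169
grasp_force: 59.1
rel [ 0.2473 -0.0221  0.0184] turn -0.0 dist 0.249 joints [0.0089, 0.52, 1.5735, -0.0001, 1.0433, -0.5661] pos [0.6626 0.0178 0.1908] ft [0.48 0.41 0.21] rot [3.138e+00 3.000e-03 2.146e+00]
rel [ 0.2473 -0.0084  0.0559] turn -0.0 dist 0.254 joints [0.0089, 0.52, 1.5735, -0.0001, 1.0433, -0.5661] pos [0.6626 0.0178 0.1908] ft [0.48 0.41 0.21] rot [3.138e+00 3.000e-03 2.146e+00]
[302.62929931 193.43121632] [557.88789792 310.29364897] top [553.34182956 107.96736516]
```

View pics/test1.png

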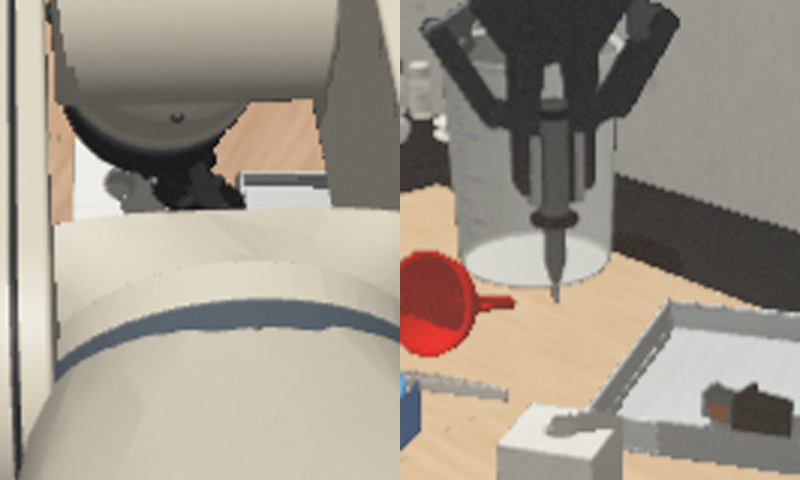

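Scaled: 0.2473 m is 0.4946, 0.12 m is 0.24.

```bash
echo '[[[0.12,-0.01,-0.02,0,0.05],[0.24,-0.02,-0.02,0,0.05],[0.36,-0.03,-0.01,0,0.05],[0.46,-0.04,0.01,0,0.05],[0.4946,-0.0442,0.036,0,0.05],[0.4946,-0.0304,0.074,0,0.05],[0.4946,-0.0202,0.102,0,0.05],[0.4946,-0.0202,0.102,0,0.05]]]' > rows.txt && python3 jog.py rows.txt
echo '[[[0,0,0,0,0.05]]]' > rows.txt && python3 jog.py rows.txt
cat >> h.py <<'E'
def tipp():
    from rig import bot, eyes
    s=bot.sense(); P=s["position"]-[0,0,.0644]
    p=RP.T@(Rz(-Q[2])@(P-np.r_[Q[:2],0])-[0,0,.062]); f=RP.T@Rz(-Q[2])@s["ft_force"]
    print("tip in panel mm",(p*1e3).round(1),"ft panel",f.round(2),"t",s["time_s"])
E
python3 -c "
from h import *
tipp()"
```

```text
time_s: 10.88
position: [0.5184, 0.2188, 0.1354]
eef_rot: [-3.139, -0.0, 2.144]
ft_force: [0.2, 0.2, -0.7]
gripper_width: 0.169
grasp_force: 59.1
time_s: 11.0
position: [0.5187, 0.2191, 0.1372]
eef_rot: [-3.141, 0.0, 2.145]
ft_force: [0.2, 0.4, -0.6]
gripper_width: 0.17
grasp_force: 59.1
tip in panel mm [-31.9  41.9  23.1] ft panel [ 0.1   0.22 -0.73] t 11.0
```

Scaled: 0.0023 m is 0.0046, 0.001 m is 0.002.

```bash
echo '[[[0.0046,0,0.002,0,0.05],[0.0014,0,0,0,0.05]]]' > rows.txt && python3 jog.py rows.txt >/dev/null; python3 -c "
from h import *
tipp()"
```

```text
tip in panel mm [-31.8  43.5  23.7] ft panel [0.08 0.75 0.24] t 11.25
```

Scaled: 0.004 m is 0.008, 0.002 m is 0.004.

```bash
for i in 1; do echo '[[[-0.0014,0.004,0.002,0,0.05],[-0.0014,0.0048,0.004,0,0.05],[-0.0014,0.0054,0.006,0,0.05],[-0.0014,0.006,0.008,0,0.05],[-0.0014,0.006,0.008,0,0.05]]]' > rows.txt && python3 jog.py rows.txt >/dev/null; done; python3 -c "
from h import *
tipp()"
```

```text
tip in panel mm [-30.7  42.9  18.4] ft panel [ 0.32 -0.37 -1.1 ] t 11.875
```

Scaled: 0.0038 m is 0.0076, 0.0014 m is 0.0028.

```bash
echo '[[[0,0.0006,0.002,0,0.05],[0,0.0014,0.004,0,0.05],[0,0.002,0.0058,0,0.05],[0,0.0028,0.0076,0,0.05],[0,0.0028,0.0076,0,0.05]]]' > rows.txt && python3 jog.py rows.txt >/dev/null; python3 -c "
from h import *
tipp()"
```

```text
tip in panel mm [-30.5  42.9  14.4] ft panel [-0.24 -0.18 -0.01] t 12.5
```

Careful with the scale: shifts go in shares of 0.5 m and turns go in shares of 360 degrees. That gives: 0.0029 m is 0.0058, 0.002 m is 0.004.

```bash
echo '[[[0,0.0006,0.002,0,0.05],[0,0.0014,0.004,0,0.05],[0,0.002,0.0058,0,0.05],[0,0.002,0.0058,0,0.05]]]' > rows.txt && python3 jog.py rows.txt >/dev/null; python3 -c "
from h import *
tipp()"; echo '[[[0,0.0006,0.002,0,0.05],[0,0.0014,0.004,0,0.05],[0,0.0014,0.004,0,0.05]]]' > rows.txt && python3 jog.py rows.txt >/dev/null; python3 -c "
from h import *
tipp()"
```

```text
tip in panel mm [-30.6  42.8  11.3] ft panel [-0.78 -0.74 -0.39] t 13.0
tip in panel mm [-30.7  42.9   9.2] ft panel [-0.35 -0.29 -1.12] t 13.375
```

Scaled: 0.002 m is 0.004, 0.001 m is 0.002.

```bash
for k in 1; do echo '[[[0,0.0006,0.002,0,0.05],[0,0.0014,0.004,0,0.05],[0,0.0014,0.004,0,0.05]]]' > rows.txt && python3 jog.py rows.txt >/dev/null; python3 -c "
from h import *
tipp()"; done; echo '[[[0,0,0,0,0.05]]]' > rows.txt && python3 jog.py rows.txt | grep ft_
```

```text
tip in panel mm [-30.7  42.8   7.1] ft panel [ 0.2  -0.58  0.1 ] t 13.75
ft_force: [0.4, 0.5, -0.9]
```

Scaled: 0.0015 m is 0.003, 0.001 m is 0.002.

```bash
echo '[[[0,0.0006,0.002,0,0.05],[0,0.001,0.003,0,0.05],[0,0.001,0.003,0,0.05]]]' > rows.txt && python3 jog.py rows.txt | grep ft_; echo '[[[0,0,0,0,0.05]]]' > rows.txt && python3 jog.py rows.txt | grep ft_;python3 -c "
from h import *
tipp()"
```

```text
ft_force: [0.1, 0.1, -1.3]
ft_force: [-0.7, -0.3, -0.4]
tip in panel mm [-30.7  42.8   5.6] ft panel [-0.84  0.14 -0.16] t 14.375
```

Scaled: 0.0015 m is 0.003, 0.001 m is 0.002.

```bash
echo '[[[0,0.0006,0.002,0,0.05],[0,0.001,0.003,0,0.05],[0,0.001,0.003,0,0.05]]]' > rows.txt && python3 jog.py rows.txt | grep ft_; echo '[[[0,0,0,0,0.05]]]' > rows.txt && python3 jog.py rows.txt | grep ft_;python3 -c "
from h import *
tipp()"
```

```text
ft_force: [0.4, -0.4, 0.1]
ft_force: [-0.0, 0.0, -0.7]
tip in panel mm [-30.7  42.8   4. ] ft panel [-0.23  0.04 -0.64] t 14.875
```

Run:
```python
from h import *
from rig import bot, eyes
o=np.zeros((400,800,3),np.uint8)
for i,(n,x,y) in enumerate((("side",290,240),("top",170,260))):
    c=eyes.capture(n); np.savez(n+"4.npz",**c); o[:,400*i:400*i+400]=cv2.resize(c["img"][y:y+100,x:x+100,::-1],(400,400),interpolation=cv2.INTER_CUBIC)
cv2.imwrite("pics/press1.png",o)
```

```text
(no output)
```

View pics/press1.png

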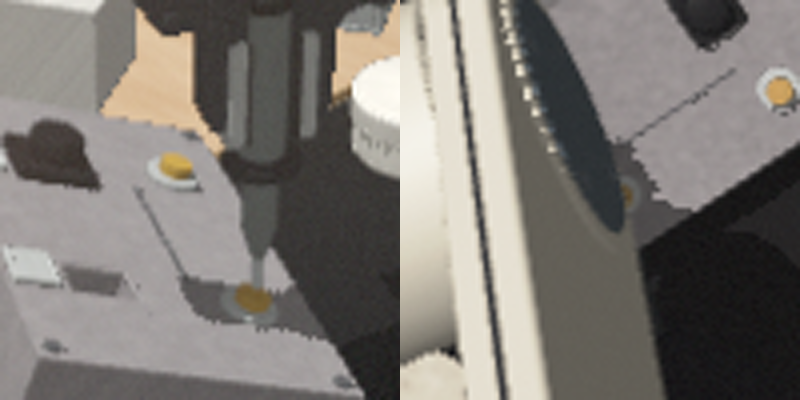

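Scaled: 0.0018 m is 0.0036, 0.001 m is 0.002.

```bash
echo '[[[0,0.0006,0.002,0,0.05],[0,0.0012,0.0036,0,0.05],[0,0.0012,0.0036,0,0.05]]]' > rows.txt && python3 jog.py rows.txt | grep ft_; echo '[[[0,0,0,0,0.05]]]' > rows.txt && python3 jog.py rows.txt | grep ft_;python3 -c "
from h import *
tipp()"
```

```text
ft_force: [0.1, -0.1, -1.0]
ft_force: [0.5, 0.2, -0.0]
tip in panel mm [-30.8  42.8   2.1] ft panel [ 0.46 -0.11 -0.2 ] t 15.475
```

Scaled: 0.001 m is 0.002, 0.0003 m is 0.0006.

```bash
echo '[[[0,0.0006,0.002,0,0.05],[0,0.0006,0.002,0,0.05]]]' > rows.txt && python3 jog.py rows.txt | grep ft_; echo '[[[0,0,0,0,0.05]]]' > rows.txt && python3 jog.py rows.txt | grep ft_;python3 -c "
from h import *
tipp()"; echo '[[[0,0.0006,0.002,0,0.05],[0,0.0006,0.002,0,0.05]]]' > rows.txt && python3 jog.py rows.txt | grep ft_; echo '[[[0,0,0,0,0.05]]]' > rows.txt && python3 jog.py rows.txt | grep ft_;python3 -c "
from h import *
tipp()"
```

```text
ft_force: [-0.1, -0.5, 0.5]
ft_force: [-0.5, 0.3, 1.3]
tip in panel mm [-30.8  42.8   1.1] ft panel [0.25 0.51 1.34] t 15.85
ft_force: [-0.9, -0.1, 0.8]
ft_force: [0.0, 0.8, 1.5]
tip in panel mm [-30.8  42.8   0.1] ft panel [0.96 0.7  1.27] t 16.225
```

Scaled: 0.001 m is 0.002, 0.0003 m is 0.0006.

```bash
echo '[[[0,0.0006,0.002,0,0.05],[0,0.0006,0.002,0,0.05]]]' > rows.txt && python3 jog.py rows.txt | grep ft_; echo '[[[0,0,0,0,0.05]]]' > rows.txt && python3 jog.py rows.txt | grep ft_;python3 -c "
from h import *
tipp()"
```

```text
ft_force: [-0.7, 0.2, 2.6]
ft_force: [-0.6, 0.2, 2.5]
tip in panel mm [-30.8  42.8  -1. ] ft panel [0.47 0.45 2.46] t 16.6
```

Scaled: 0.0007 m is 0.0014, 0.0002 m is 0.0004.

```bash
echo '[[[0,0.0004,0.0014,0,0.05],[0,0.0004,0.0014,0,0.05],[0,0.0004,0.0014,0,0.05]]]' > rows.txt && python3 jog.py rows.txt| grep ft_; echo '[[[0,0,0,0,0.05],[0,0,0,0,0.05]]]' > rows.txt && python3 jog.py rows.txt | grep ft_;echo '[[[0,0,0,0,0.05],[0,0,0,0,0.05]]]' > rows.txt && python3 jog.py rows.txt | grep ft_;python3 -c "
from h import *
tipp()
# to right plunger: up, across, then above
d,t=rel(panel(Q,[-.03,-.042,.012])+[0,0,.0644],Q[2])"
```

```text
ft_force: [-0.8, -0.2, 3.7]
ft_force: [-0.0, -0.0, 3.0]
ft_force: [-0.1, 1.1, 3.7]
tip in panel mm [-30.9  42.8  -1.7] ft panel [1.78 0.96 3.3 ] t 17.475
rel [-0.0848 -0.0039 -0.0132] turn -0.0 dist 0.086 joints [0.3833, 0.5065, 1.8222, -0.0, 0.8126, -0.1916] pos [0.5262 0.225  0.1142] ft [-0.07  1.1   3.71] rot [3.141 0.    2.146]
```

Scaled: -0.0848 m is -0.1696, -0.0113 m is -0.0226.

```bash
echo '[[[0,-0.007,-0.0188,0,0.05],[0,-0.012,-0.034,0,0.05],[-0.06,-0.012,-0.036,0,0.05],[-0.12,-0.012,-0.036,0,0.05],[-0.16,-0.012,-0.036,0,0.05],[-0.1696,-0.01,-0.032,0,0.05],[-0.1696,-0.0064,-0.0226,0,0.05],[-0.1696,-0.0064,-0.0226,0,0.05]]]' > rows.txt && python3 jog.py rows.txt| grep ft_; echo '[[[0,0,0,0,0.05],[0,0,0,0,0.05]]]' > rows.txt && python3 jog.py rows.txt | grep ft_;python3 -c "
from h import *
tipp()"
```

```text
ft_force: [0.3, -0.3, -0.2]
ft_force: [0.1, -1.1, -0.4]
tip in panel mm [-30.1 -41.5  10. ] ft panel [-0.6  -0.98 -0.25] t 18.725
```

Scaled: 0.0018 m is 0.0036, 0.001 m is 0.002.

```bash
echo '[[[0,0.0006,0.002,0,0.05],[0,0.0012,0.0036,0,0.05],[0,0.0012,0.0036,0,0.05]]]' > rows.txt && python3 jog.py rows.txt | grep ft_; echo '[[[0,0,0,0,0.05]]]' > rows.txt && python3 jog.py rows.txt | grep ft_;echo '[[[0,0.0006,0.002,0,0.05],[0,0.0012,0.0036,0,0.05],[0,0.0012,0.0036,0,0.05]]]' > rows.txt && python3 jog.py rows.txt | grep ft_; echo '[[[0,0,0,0,0.05]]]' > rows.txt && python3 jog.py rows.txt | grep ft_;python3 -c "
from h import *
tipp()"
```

```text
ft_force: [0.4, 0.2, -1.2]
ft_force: [0.9, 0.0, -1.3]
ft_force: [0.2, -0.2, -0.3]
ft_force: [0.3, 0.6, -0.8]
tip in panel mm [-30.2 -41.9   6.2] ft panel [ 0.31  0.36 -1.01] t 19.725
```

Scaled: 0.0014 m is 0.0028, 0.001 m is 0.002.

```bash
echo '[[[0,0.0006,0.002,0,0.05],[0,0.001,0.0028,0,0.05],[0,0.001,0.0028,0,0.05]]]' > rows.txt && python3 jog.py rows.txt | grep ft_; echo '[[[0,0,0,0,0.05]]]' > rows.txt && python3 jog.py rows.txt | grep ft_;echo '[[[0,0.0006,0.002,0,0.05],[0,0.001,0.0028,0,0.05],[0,0.001,0.0028,0,0.05]]]' > rows.txt && python3 jog.py rows.txt | grep ft_; echo '[[[0,0,0,0,0.05]]]' > rows.txt && python3 jog.py rows.txt | grep ft_;python3 -c "
from h import *
tipp()"
```

```text
ft_force: [-0.6, 0.1, 0.1]
ft_force: [-0.1, -0.1, -0.5]
ft_force: [1.0, 0.1, -1.1]
ft_force: [-0.2, -0.1, -0.9]
tip in panel mm [-30.3 -42.    3.2] ft panel [-0.54 -0.01 -0.78] t 20.725
```

Scaled: 0.001 m is 0.002, 0.0003 m is 0.0006.

```bash
echo '[[[0,0.0006,0.002,0,0.05],[0,0.0006,0.002,0,0.05]]]' > rows.txt && python3 jog.py rows.txt | grep ft_; echo '[[[0,0,0,0,0.05]]]' > rows.txt && python3 jog.py rows.txt | grep ft_;echo '[[[0,0.0006,0.002,0,0.05],[0,0.0006,0.002,0,0.05]]]' > rows.txt && python3 jog.py rows.txt | grep ft_; echo '[[[0,0,0,0,0.05]]]' > rows.txt && python3 jog.py rows.txt | grep ft_;python3 -c "
from h import *
tipp()"
```

```text
ft_force: [0.2, 0.1, 1.1]
ft_force: [0.7, -0.3, -0.5]
ft_force: [-0.1, 0.0, 0.9]
ft_force: [0.2, 0.3, 1.2]
tip in panel mm [-30.3 -42.    1.2] ft panel [0.72 0.2  1.03] t 21.475
```

Contact is starting; press further.

Scaled: 0.001 m is 0.002, 0.0003 m is 0.0006.

```bash
echo '[[[0,0.0006,0.002,0,0.05],[0,0.0006,0.002,0,0.05]]]' > rows.txt && python3 jog.py rows.txt | grep ft_; echo '[[[0,0,0,0,0.05]]]' > rows.txt && python3 jog.py rows.txt | grep ft_;echo '[[[0,0.0006,0.002,0,0.05],[0,0.0006,0.002,0,0.05]]]' > rows.txt && python3 jog.py rows.txt | grep ft_; echo '[[[0,0,0,0,0.05]]]' > rows.txt && python3 jog.py rows.txt | grep ft_;python3 -c "
from h import *
tipp()"
```

```text
ft_force: [0.1, -0.2, 2.9]
ft_force: [-0.3, -1.2, 1.6]
ft_force: [0.2, -0.4, 3.1]
ft_force: [-0.3, 0.2, 2.6]
tip in panel mm [-30.3 -42.   -0.9] ft panel [0.8  0.32 2.48] t 22.225
```

Scaled: 0.0006 m is 0.0012, 0.0002 m is 0.0004.

```bash
echo '[[[0,0.0004,0.0012,0,0.05],[0,0.0004,0.0012,0,0.05],[0,0.0004,0.0012,0,0.05]]]' > rows.txt && python3 jog.py rows.txt| grep ft_; echo '[[[0,0,0,0,0.05],[0,0,0,0,0.05]]]' > rows.txt && python3 jog.py rows.txt | grep ft_;echo '[[[0,0,0,0,0.05],[0,0,0,0,0.05]]]' > rows.txt && python3 jog.py rows.txt | grep ft_;python3 -c "
from h import *
tipp()
g=np.load('grasp.npy'); rel(g[:3]+[0,0,.12],.575); rel(g[:3]+[0,0,.07],.575)"
```

```text
ft_force: [-0.4, -0.2, 4.7]
ft_force: [-0.1, -0.7, 5.1]
ft_force: [-0.2, -0.7, 4.3]
tip in panel mm [-30.5 -42.   -1.6] ft panel [ 0.96 -0.44  4.27] t 23.1
rel [-0.1625  0.0002 -0.0739] turn 0.0 dist 0.179 joints [0.2428, 0.5306, 1.775, -0.0, 0.8358, -0.3322] pos [0.5726 0.1541 0.1145] ft [-0.23 -0.68  4.34] rot [3.141 0.    2.146]
rel [-0.1625  0.0002 -0.0239] turn 0.0 dist 0.164 joints [0.2428, 0.5306, 1.775, -0.0, 0.8358, -0.3322] pos [0.5726 0.1541 0.1145] ft [-0.23 -0.68  4.34] rot [3.141 0.    2.146]
```

Scaled: -0.1625 m is -0.325, -0.15 m is -0.3.

```bash
echo '[[[0,-0.01,-0.028,0,0.05],[0,-0.01,-0.1,0,0.05],[-0.06,-0.006,-0.144,0,0.05],[-0.16,0,-0.1478,0,0.05],[-0.25,0,-0.1478,0,0.05],[-0.3,0,-0.1478,0,0.05],[-0.325,0.0004,-0.1478,0,0.05],[-0.325,0.0004,-0.1478,0,0.05]]]' > rows.txt && python3 jog.py rows.txt
echo '[[[0,0,0,0,0.05],[0,0,0,0,0.05]]]' > rows.txt && python3 jog.py rows.txt >/dev/null
python3 - <<'E'
from h import *
from rig import bot, eyes
g=np.load('grasp.npy'); rel(g[:3]+[0,0,.065],.575)
s=bot.sense();c=eyes.capture("side"); x,y=250,90
o=cv2.resize(c["img"][y:y+200,x:x+133,::-1],(400,600),interpolation=cv2.INTER_CUBIC)
p=s["position"]
for P in (p-[0,0,.0644],p-[0,0,.0604],p+[0,0,.112-.0604],[.662,.0176,.05]): print(((proj(c,np.array(P))-[x,y])*3).round(1))
cv2.imwrite("pics/back1.png",o)
E
```

```text
time_s: 24.1
position: [0.6607, 0.0178, 0.188]
eef_rot: [-3.141, -0.001, 2.145]
ft_force: [0.1, 0.1, -0.3]
gripper_width: 0.168
grasp_force: 59.2
rel [-0.0012 -0.0001  0.0549] turn 0.001 dist 0.055 joints [0.0105, 0.5223, 1.5762, 0.0001, 1.0436, -0.5658] pos [0.6605 0.0189 0.1883] ft [-0.43 -0.31 -0.82] rot [-3.141 -0.     2.147]
[160.9 315.7]
[160.8 308.9]
[156.4 106. ]
[161.8 435.5]
```

View pics/back1.png

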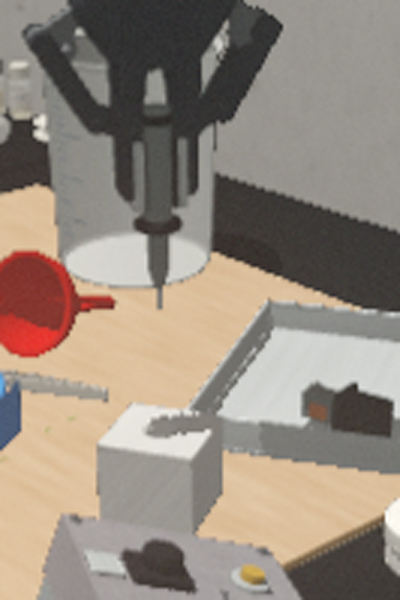

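Scaled: 0.09 m is 0.18, 0.06 m is 0.12.

```bash
echo '[[[-0.002,0,0.04,0,0.05],[-0.002,0,0.09,0,0.05],[-0.002,0,0.12,0,0.05],[-0.002,0,0.136,0,0.05],[-0.002,0,0.15,0,0.05],[-0.002,0,0.166,0,0.05],[-0.002,0,0.18,0,0.05],[-0.002,0,0.18,0,0.05]]]' > rows.txt && python3 jog.py rows.txt
python3 -c "
from h import *
g=np.load('grasp.npy'); rel(g[:3],.575)"
```

```text
time_s: 25.4
position: [0.6613, 0.017, 0.0978]
eef_rot: [-3.141, -0.0, 2.146]
ft_force: [0.2, -1.1, 0.3]
gripper_width: 0.17
grasp_force: 59.2
rel [0.0008 0.0004 0.0294] turn -0.0 dist 0.029 joints [0.0076, 0.6365, 1.6181, 0.0, 0.8878, -0.5674] pos [0.6613 0.017  0.0978] ft [ 0.19 -1.12  0.25] rot [-3.141 -0.     2.146]
```

Scaled: 0.028 m is 0.056, 0.027 m is 0.054.

```bash
echo '[[[0.0012,0.0006,0.02,0,0.05],[0.0012,0.0006,0.036,0,0.05],[0.0012,0.0006,0.048,0,0.05],[0.0012,0.0006,0.054,0,0.05],[0.0012,0.0006,0.056,0,0.05],[0.0012,0.0006,0.056,0,0.05]]]' > rows.txt && python3 jog.py rows.txt
python3 -c "
from h import *
g=np.load('grasp.npy'); rel(g[:3],.575)"
```

```text
time_s: 26.15
position: [0.6616, 0.0176, 0.0704]
eef_rot: [3.141, 0.0, 2.146]
ft_force: [-0.1, -0.5, -0.3]
gripper_width: 0.172
grasp_force: 59.2
rel [ 0.0004 -0.0003  0.002 ] turn -0.0 dist 0.002 joints [0.0086, 0.6745, 1.6253, -0.0, 0.8417, -0.5663] pos [0.6616 0.0176 0.0704] ft [-0.06 -0.47 -0.32] rot [3.141 0.    2.146]
```

Scaled: 0.0018 m is 0.0036, 0.001 m is 0.002.

```bash
echo '[[[0,0,0.002,0,0.05],[0,0,0.0036,0,0.05],[0,0,0.0036,0,0.05],[0,0,0.0036,0,0.05]]]' > rows.txt && python3 jog.py rows.txt | grep -E "ft_|position"; echo '[[[0,0,0.002,0,0.05],[0,0,0.002,0,0.05]]]' > rows.txt && python3 jog.py rows.txt | grep -E "ft_|position"
```

```text
position: [0.6615, 0.0176, 0.0686]
ft_force: [0.5, 0.2, -1.2]
position: [0.6617, 0.0176, 0.0684]
ft_force: [-1.3, -0.4, 5.3]
```

Scaled: -0.16 m is -0.32, -0.13 m is -0.26.

```bash
echo '[[[0,0,0,0,0.45],[0,0,0,0,0.45],[0,0,0,0,0.45],[0,0,0,0,0.45],[0,0,-0.06,0,0.45],[0,0,-0.16,0,0.45],[0,0,-0.26,0,0.45],[0,0,-0.32,0,0.45]]]' > rows.txt && python3 jog.py rows.txt 20
echo '[[[0.04,0,0,0,0.45],[0.08,0,0,0,0.45],[0.16,0,-0.04,0,0.45],[0.26,0,-0.04,0,0.45],[0.36,0,-0.04,0,0.45],[0.4,0,-0.04,0,0.45],[0.4,0,-0.04,0,0.45],[0.4,0,-0.04,0,0.45]]]' > rows.txt && python3 jog.py rows.txt | grep position
python3 - <<'E'
from h import *
from rig import bot, eyes
c=eyes.capture("side"); x,y=230,150
cv2.imwrite("pics/end.png",cv2.resize(c["img"][y:y+150,x:x+200,::-1],(800,600),interpolation=cv2.INTER_CUBIC))
for P in ([.662,.0176,.116],):print((proj(c,np.array(P))-[x,y])*4, proj(load("side0"),np.array(P)))
E
```

```text
time_s: 27.9
position: [0.6624, 0.0176, 0.2305]
eef_rot: [3.139, 0.002, 2.146]
ft_force: [0.1, 0.7, -0.3]
gripper_width: 0.453
grasp_force: 0.0
position: [0.5529, 0.185, 0.2469]
[292.5548494  197.26084491] [303.13871235 199.31521123]
```

View pics/end.png

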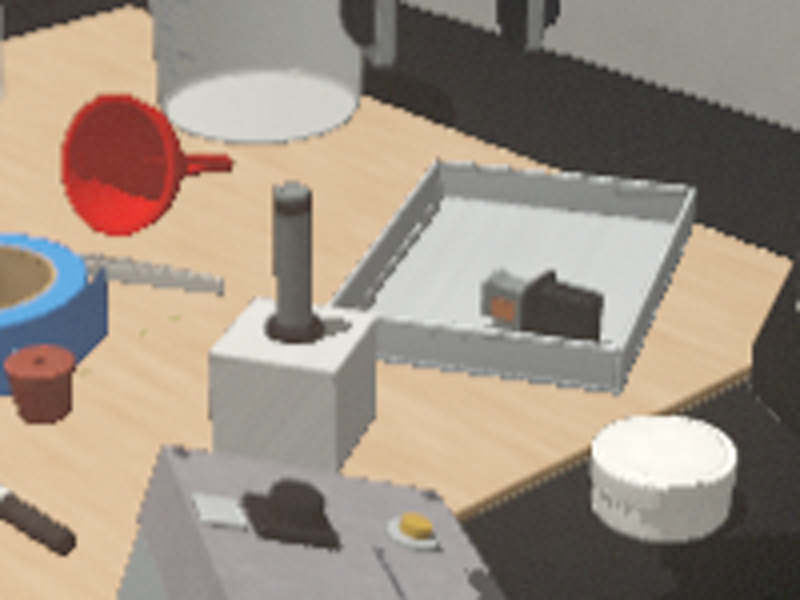

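The tester stands upright with its guard seated on the stand at (293,325) and its top at (292,187), as at the start. The carrier lies in the tray at (545,305), the dummy is still in its socket, and the tin and marker haven't moved.

```bash
python3 -c "
from rig import bot, eyes
print(bot.sign_off())"
```

```text
the job is handed in; nothing more can be done
None
```

I handed the job in after about 29 s of the allowed 56 s, and the judge returned no verdict: the fuse carrier lies in the tray, both test plungers gave under the tester tip at about 3–5 N for over half a second each, the tester is back upright and home in its stand, and the round-button plug, tin and marker were left where they were.

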